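Hang the rinsed basket on the drip stand

TASK

First swing the folded-away hook arm of the drip stand round until it points along the raised rib of the drip tray. Then hang the black basket on the hook by the middle of its handle, so that it hangs level and still in the hook's dip above the tray. Keep the basket upright and leave the clear tray, the jug and the bottle where they are.

Things in the scene. Friction and masses are not known exactly. Their poses are not given: they have to be found in the camera images.
- stand: Steel drip stand fixed to the bench: dark 140 x 90 mm base, upright post (diameter 18 mm, top 228 mm above the bench), shallow drip tray (180 long, 190 wide, 22 mm high) in front of it, 35 to 215 mm from the post. Origin on the post's axis at bench level; z up; the tray and its rib point along this frame's -x.
- rib_end (a point): Outer end of the dark raised rib (7 mm wide) that runs along the middle of the drip tray's floor and sticks out over its front rim: 235 mm from the post's axis, 24 mm above the bench. The straight line from the post to this point is the mark for the hook arm.
- hook_arm (a joint): Angle of the hook arm about the vertical post, rad: 0 when the arm points exactly along the rib, positive counterclockwise seen from above, free from -1.6 to 1.6 with no stop at 0. It starts folded away at 0.6 to 1.3. A stiff hinge: friction of 0.2 N m (about 4 N at hook_grip) holds it where it is left.
- hook_grip (a point): Point on the centre line of the straight part of the hook arm, 46 mm from the post's axis, 220 mm above the bench; turns with the arm. The arm is a round steel bar, diameter 10 mm, level from the post (a 30 mm diameter hub) to 68 mm out; it can be pinched here from above across the bar.
- hook_seat (a point): Where the centre of the handle's bar lies when it rests in the hook: 90 mm from the post's axis, 218 mm above the bench; turns with the arm. The bar dips by 12 mm here (centre line 208 mm above the bench from 83 to 97 mm out) and carries a flat seat 18 mm wide, 16 mm long, its top 213 mm above the bench, on which the handle's kink lies flat.
- hook_tip (a point): Top of the upturned end of the hook: 116 mm from the post's axis, 247 mm above the bench; turns with the arm. Bar diameter 10 mm. The handle has to pass over this point, the basket's rim beneath the hook.
- basket: Loose empty black plastic basket, 100 (x) by 130 (y) by 65 mm high, about 0.3 kg, upright on the bench left of the stand. Rigid arched steel handle over its middle in the y-z plane, round bar of 10 mm: uprights at y = +61 and -61 mm, top bar's centre line 155 mm above the underside (85 mm gap above the rim). Origin: centre of its underside; z up, y along the handle. Same either way round.
- handle_mid (a point): Centre line of the handle's top bar at its middle, in a 6 mm raised kink from y = -20 to +20 mm (161 mm above the underside; flat from -11 to +11 mm). This is the part that belongs in the hook. The handle lies across the hook arm when hung. A sway after letting go dies out within about 5 s.
- handle_left (a point): Centre line of the straight part of the handle's top bar at y = +36 mm of the basket, 155 mm above its underside: a place to pinch firmly (100 N) from above across the bar that leaves the middle free for the hook.
- handle_right (a point): The same at y = -36 mm of the basket.
- tray: Loose clear plastic packing tray, 140 x 190 x 45 mm, a bystander. Origin at the centre of its underside.
- jug: Loose steel jug with a side handle, 84 mm diameter, 110 mm high, a bystander. Origin at the centre of its underside.
- bottle: Loose white plastic bottle, 66 mm diameter, 190 mm high, a bystander. Origin at the centre of its underside.
Mind the look-alikes: they are no part of the job. What is shaped like the basket but green or orange is not meant.

How it is judged:
On the way, in this order (a step that is already met when the one before it is completed fails the run):
1. the hook arm points along the rib (within 0.12 rad) while the basket is not yet on the hook (value of joint hook_arm between -0.12 and 0.12 rad and distance between handle_mid and hook_seat above 0.04 m), for 0.2 s.
2. the middle of the handle rests in the hook's dip (distance between handle_mid and hook_seat below 0.02 m and contact force between basket and stand above 0.5 N), for 0.2 s.
At the end, for the whole second after the job is handed in: The hook arm points along the rib within 0.15 rad; the basket hangs from it with the middle of its handle within 20 mm of the hook's seat, level within 0.2 rad and nearly still (under 0.03 m/s and 0.3 rad/s) (all of step 2 and value of joint hook_arm between -0.15 and 0.15 rad and angle between basket's own z axis and vertical below 0.2 rad and linear speed of basket below 0.03 m/s and angular speed of basket below 0.3 rad/s); the robot touches nothing.
It fails at once if the basket tips by more than 0.7 rad (angle between basket's own z axis and vertical above 0.7 rad).
It fails at once if the clear tray, the jug or the bottle is moved by more than 30 mm (distance of any of tray, jug, bottle from where it was at the start of the episode above 0.03 m).
It also fails if it takes over 70 s, if anything falls off the work surface, if the arm or the gripper's body presses on something with over 40 N, if the wrist force passes 120 N, or if a joint passes its speed limit or range.

ROBOT

A 7-joint arm with a two-finger parallel gripper is mounted at the origin on the work surface. World frame = base frame: x ahead of the robot, y to its left, z up, the work surface at z = 0. Lengths are in m, angles in rad, forces in N, time in s.
With the tool pointing down it reaches from about 0.425 to 0.925 m from the base axis. Payload 6.8 kg.
Tool frame: the origin (TCP) lies on the centre line of the jaws, within the pads' length; the fingertips stand 19 mm ahead of it and the grasp point (between the pads) is the TCP; z points along the fingers, y is the line along which they close (so a half turn about z gives the same grasp; the last joint's range is limited). The gripper opens to 88 mm and grips with 3 to 60 N. Pads are 20 mm wide; open, the fingers measure 115 mm over their backs; the gripper's body (75 mm by 178 mm) begins 61 mm behind the grasp point.
Start: joints at [-1.45, 0.477, 0.022, 1.555, -0.011, 1.109, -0.083], TCP at [0.153, 0.657, 0.204] pointing down, gripper open.
Joint ranges: [-2.96, 2.96], [-0.34, 2.1], [-1.41, 1.46], [0.24, 2.44], [-1.37, 4.51], [0.17, 1.92], [-2.96, 2.96]. Speed limits (rad/s): [2.39, 2.39, 3.14, 3.14, 3.14, 3.14, 3.14].

INTERFACE

Orientations are given as a unit quaternion [w, x, y, z].
In Python, from plant import * gives the robot as it stands. The module is installed in compiled form; this text tells all that it offers.
- The arm moves only by the shell command python3 -m creep 'ROWS' [OPENING] [FORCE]. ROWS is JSON, a list of rows, each a list of 6 numbers: the shift along the tool's x, y, z in m, then the turn, a rotation vector about the tool's x, y, z in rad. In form: [[dx, dy, dz, ax, ay, az], ...]. A call has 1 to 10 rows; each row shifts and turns the commanded pose from where the row before left it, along the tool's axes as they then stand; what a row does not reach is not made up. A row lasts 1/8 s, in which the tool goes at most 62.5 mm and 10.7 degrees, less where a joint would pass 70% of its speed; a pose out of reach is approached as far as the arm can. A call is refused whole if a number of a shift passes 0.0625 or a number of a turn 0.188, either way. A call with a gripper value outside its range is refused whole. OPENING is the finger opening in m, from 0 to 0.0878, set as the call begins (- or left out, the last holds). The fingers move at their own pace and stop on an object; FORCE is the grip in N (left out, the last holds). Time passes only in rows, so rows that do not move let the fingers close. It gives the time, the measured TCP pose, the force, the opening and the grip force at its end, in the units of the state.
- get_obs(): the state, without advancing time (a new reading comes with each control period).
- capture(name): name is "scene" or "top"; returns (picture, depth): 400x640x3 uint8, red, green, blue; 400x640 float32, m along the optical axis (not along the pixel's ray), 0 where there is no reading.
- camera_params(name): a dict with "camera_matrix" (3x3 intrinsics, pixels), "R" (3x3) and "t" (3): a world point X has camera coordinates R X + t. Camera axes: x right, y down, z forward; pixel columns grow to the right and rows downward; lengths in m; the calibration is good to about 2 mm. A picture is of the moment at which its call begins. camera_params takes no time and is no camera call.
- job_done(): hands the job in; it is judged then, once.
Trained networks look in the newest picture that a camera, given by its name, has taken for a name from the list of things; names that differ only in an ending like _2 or _b are one class to them, and where a whole thing is asked for, a point or a joint stands for the part that bears it (a point fixed in the world has none). Each returns a list of dicts, best first, with "confidence" (0 to 1); they miss things now and then, are a little off and sometimes report something else, mostly with a low value. They report only what shows in the picture. A call takes as long as a camera call. They do not tell look-alikes from the thing itself.
- spot_in(camera, target): "bbox" ([left, top, width, height] in pixels, round what is visible of it).
- cut_out(camera, target): "mask" (400x640 bool, what is visible of it) and "bbox" ([left, top, width, height] in pixels, round what is visible of it).
- pinpoint(camera, target): "at" ([column, row] in pixels: a listed point, or the origin of a listed thing).
The state is a dict: "time": time; "joints": joint angles; "qd": joint speeds; "tau": joint torques, N m; "tcp_pos": TCP position; "ee_rot": TCP orientation; "ft_force": force on the tool from outside, world axes, zero at the start; "torque": the same for the moment, N m; "gripper_width": finger opening in m; "grip_force": force on a finger pad.
Only numpy, scipy, OpenCV 4.12 (cv2) and the standard library are available. Lean on these libraries where they do the work, as an engineer would, in place of code of your own. Each camera call takes 0.05 s, during which the arm holds its last target. There are 200 camera calls.

## Working session

There is one attempt and no reset: what is moved stays moved. The work goes in short steps, Python scripts to look and compute and a shell command to move; the robot and the scene stay as the last step left them, time stands still between calls to the robot, and variables do not carry over. Pictures are saved under pics/ and viewed, at most 10 in all, crops included, and the job is handed in when it is done.

```bash
mkdir -p pics
cat > h.py <<'E'
from plant import *
import numpy as np, cv2
def cam(n):
    c=camera_params(n); return np.array(c["camera_matrix"]),np.array(c["R"]),np.array(c["t"])
def ray(n,p):
    K,R,t=cam(n); d=R.T@np.linalg.inv(K)@np.array([p[0],p[1],1.]); return -R.T@t,d
def at_z(n,p,z):
    o,d=ray(n,p); return o+d*(z-o[2])/d[2]
def tri(p1,p2,n1="scene",n2="top"):
    o1,d1=ray(n1,p1);o2,d2=ray(n2,p2)
    s=np.linalg.lstsq(np.c_[d1,-d2],o2-o1,rcond=None)[0]
    a=o1+d1*s[0];b=o2+d2*s[1]; return (a+b)/2,np.linalg.norm(a-b)
def deep(n,p,dep):
    o,d=ray(n,p); return o+d*dep[int(round(p[1])),int(round(p[0]))]
def proj(n,X):
    K,R,t=cam(n); q=K@(R@np.array(X)+t); return q[:2]/q[2]
E
python3 - <<'E'
from h import *
np.set_printoptions(precision=3,suppress=True)
o=get_obs();print(o["time"],o["tcp_pos"],o["ee_rot"])
for n in("scene","top"):
    p,d=capture(n);cv2.imwrite(f"pics/{n}0.png",p[:,:,::-1]);np.savez(f"{n}0.npz",p=p,d=d)
    for t in("basket","handle_mid","handle_left","handle_right","rib_end","hook_grip","hook_seat","hook_tip","stand","tray","jug","bottle"):
        print(n,t,[(np.round(r["at"],1).tolist(),round(r["confidence"],2)) for r in pinpoint(n,t)][:4])
E
```

```text
0.0 [0.153 0.657 0.203] [-0.     0.114  0.993 -0.001]
scene basket [([359.5, 121.6], 0.89), ([370.7, 172.2], 0.88), ([314.6, 148.9], 0.63)]
scene handle_mid [([366.0, 88.8], 0.84), ([367.3, 140.4], 0.61), ([315.2, 116.8], 0.6), ([366.1, 132.3], 0.32)]
scene handle_left [([374.3, 83.1], 0.93), ([305.2, 114.9], 0.91), ([369.3, 130.1], 0.82)]
scene handle_right [([354.7, 91.2], 0.94), ([326.2, 114.1], 0.88), ([374.0, 147.3], 0.74)]
scene rib_end [([270.1, 218.1], 0.64), ([376.7, 276.8], 0.43)]
scene hook_grip [([289.7, 240.2], 0.91)]
scene hook_seat []
scene hook_tip [([257.6, 223.0], 0.73), ([370.5, 140.5], 0.52)]
scene stand [([306.9, 280.1], 0.63), ([371.2, 147.1], 0.37), ([370.9, 172.3], 0.32)]
scene tray [([400.0, 222.5], 0.69)]
scene jug [([374.9, 278.4], 0.83)]
scene bottle [([176.1, 324.1], 0.58)]
top basket [([190.1, 249.2], 0.71), ([252.1, 267.9], 0.69), ([250.0, 211.3], 0.64)]
top handle_mid [([246.1, 267.3], 0.97), ([175.3, 246.8], 0.78), ([245.3, 209.0], 0.6), ([343.7, 250.9], 0.32)]
top handle_left [([249.4, 279.2], 0.94), ([236.1, 211.9], 0.91), ([161.4, 240.2], 0.91), ([346.7, 248.4], 0.21)]
top handle_right [([249.5, 199.4], 0.66), ([184.1, 254.8], 0.66)]
top rib_end [([345.2, 248.5], 0.65), ([373.4, 191.5], 0.16)]
top hook_grip [([382.7, 196.6], 0.51)]
top hook_seat [([388.5, 210.8], 0.48)]
top hook_tip [([389.5, 214.9], 0.61)]
top stand [([373.5, 191.8], 0.69)]
top tray []
top jug [([338.1, 150.2], 0.64), ([282.2, 156.2], 0.43)]
top bottle [([280.3, 159.6], 0.73), ([373.5, 193.9], 0.68), ([451.6, 252.8], 0.56)]
```

View pics/scene0.png

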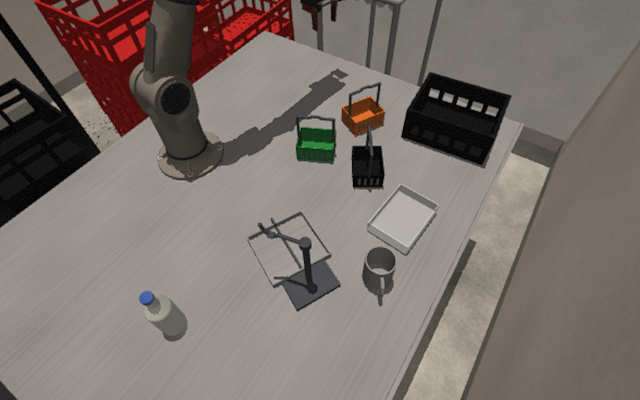

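View pics/top0.png

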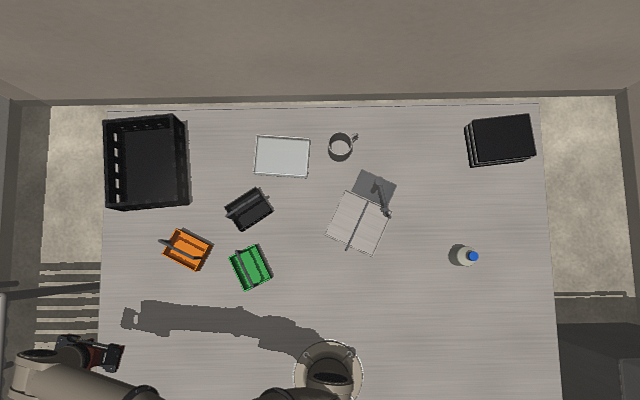

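The pictures show these candidates for the basket:
- **Black basket (the one wanted):** scene (367,168), top (249,209).
- **Green basket:** scene (316,145), top (251,267). Wrong colour.
- **Orange basket:** scene (363,115), top (188,250). Wrong colour.
- **Big black crate:** scene (457,115), top (147,160). Too large.
- **Black stacked trays:** top (500,140). No handle.

The rib end is at top (347,249) and scene (270,218). The hook arm folds from the post to about top (388,213).

Run:
```python
from h import *
np.set_printoptions(precision=3,suppress=True)
s=np.load("scene0.npz");t=np.load("top0.npz")
print("scale mm/px top",(at_z("top",(250,209),0.155)-at_z("top",(251,209),0.155))*1000)
for n,a,b in[("hmid",(367.3,140.4),(245.3,209)),("hl",(369.3,130.1),(236.1,211.9)),("hr",(374,147.3),(249.5,199.4)),("rib",(270.1,218.1),(345.2,248.5)),("grip",(289.7,240.2),(382.7,196.6)),("tip",(257.6,223),(389.5,214.9))]:
    print(n,*tri(a,b))
print(at_z("top",(373.5,191.8),0),at_z("scene",(306.9,280.1),0))
a=cv2.resize(s["p"][105:205,330:430],(400,400),interpolation=2)
a2=cv2.resize(t["p"][175:245,215:285],(400,400),interpolation=2)
b=cv2.resize(s["p"][205:315,240:350],(400,400),interpolation=2)
b2=cv2.resize(t["p"][160:260,310:410],(400,400),interpolation=2)
im=np.vstack([np.hstack([a,a2]),np.hstack([b,b2])])
cv2.imwrite("pics/crop.png",cv2.resize(im,(600,600))[:,:,::-1])
# points high up in top depth near post/hook and basket handle
K,R,tt=cam("top")
d=t["d"];v,u=np.mgrid[150:270,200:420].reshape(2,-1)
P=np.array([deep("top",(x,y),d) for x,y in zip(u,v)])
m=(P[:,2]>.12)&(P[:,2]<.3)
for (x,y,p) in zip(u[m],v[m],P[m]): 
    if (x+y)%3==0: print(x,y,p)
```

```text
scale mm/px top [0.059 3.254 0.   ]
hmid [0.567 0.261 0.153] 0.007998202932853901
hl [0.557 0.288 0.17 ] 0.009326609725801061
hr [0.598 0.247 0.152] 0.007607013553858219
rib [ 0.429 -0.072  0.028] 0.00796642267002531
grip [ 0.592 -0.181  0.205] 0.008332690379218657
tip [ 0.525 -0.198  0.252] 0.005258199945876091
[ 0.634 -0.177  0.   ] [ 0.63  -0.172  0.   ]Traceback (most recent call last):
  File "<stdin>", line 17, in <module>
  File "h.py", line 14, in deep
    o,d=ray(n,p); return o+d*dep[int(round(p[1])),int(round(p[0]))]
        ~~~^^^^^
  File "h.py", line 6, in ray
    K,R,t=cam(n); d=R.T@np.linalg.inv(K)@np.array([p[0],p[1],1.]); return -R.T@t,d
          ~~~^^^
  File "h.py", line 4, in cam
    c=camera_params(n); return np.array(c["camera_matrix"]),np.array(c["R"]),np.array(c["t"])
ValueError: time passes only in moves, steps and waits
```

View pics/crop.png

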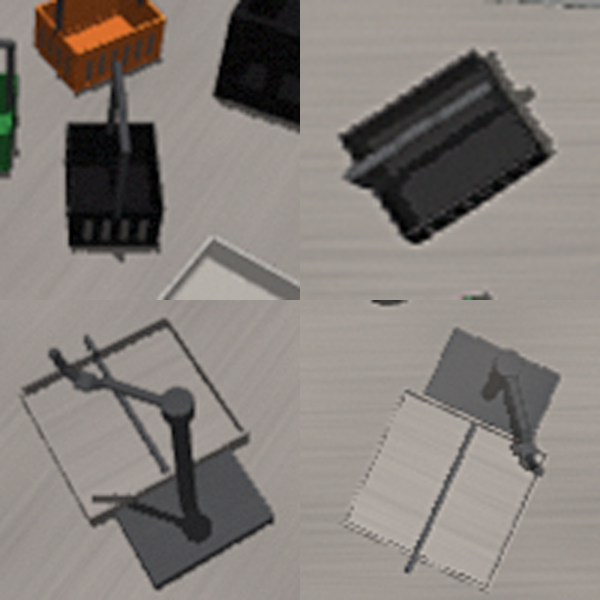

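The crop confirms the choice: a black basket with a grey handle, the bar running from top (226,216) to (259,196). Post top is at top (379,182), hook tip (388,215), rib end (346,250), rib start (368,203).

```bash
sed -i 's/^def cam/import functools\n@functools.lru_cache\ndef cam/' h.py
python3 - <<'E'
from h import *
np.set_printoptions(precision=3,suppress=True)
s=np.load("scene0.npz");t=np.load("top0.npz")
for n,p,z in[("bl",(226.2,216.5),.155),("br",(259.3,196),.155),("post",(379,182.3),.228),("tip",(388.3,215),.247),("rib",(346,250),.024),("rib0",(368,202.7),.024)]: print(n,at_z("top",p,z))
def cloud(n,d,lo,hi):
    K,R,tt=cam(n);v,u=np.mgrid[lo[1]:hi[1],lo[0]:hi[0]].reshape(2,-1)
    z=d[v,u];q=np.linalg.inv(K)@np.array([u,v,np.ones_like(u)])*z-tt[:,None]
    P=(R.T@q).T; return P[(z>0)]
for n,d in(("top",t["d"]),("scene",s["d"])):
    P=cloud(n,d,(200,100),(430,320))
    m=(P[:,2]>.13)&(P[:,2]<.18)&(abs(P[:,0]-.58)<.11)&(abs(P[:,1]-.25)<.1)
    H=P[m]; 
    if len(H)>5:
        c=H.mean(0);w=np.linalg.svd(H-c)[2][0];k=(H-c)@w;print(n,"handle",len(H),c,w,k.min(),k.max(),"mid",c+w*(k.min()+k.max())/2)
    m=(P[:,2]>.19)&(P[:,2]<.26)&(abs(P[:,0]-.6)<.15)&(abs(P[:,1]+.17)<.1)
    H=P[m];print(n,"hook",len(H));print(H[np.argsort(-H[:,0])][::max(1,len(H)//14)])
E
```

```text
bl [0.54  0.32  0.155]
br [0.605 0.213 0.155]
post [ 0.631 -0.171  0.228]
tip [ 0.527 -0.194  0.247]
rib [ 0.427 -0.072  0.024]
rib0 [ 0.592 -0.153  0.024]
top handle 133 [0.576 0.268 0.157] [-0.536  0.844 -0.009] -0.06500988804673591 0.06352466749532433 mid [0.576 0.267 0.157]
top hook 197
[[ 0.651 -0.175  0.226]
 [ 0.644 -0.183  0.232]
 [ 0.638 -0.162  0.23 ]
 [ 0.634 -0.179  0.235]
 [ 0.629 -0.161  0.231]
 [ 0.625 -0.179  0.235]
 [ 0.614 -0.174  0.221]
 [ 0.601 -0.179  0.228]
 [ 0.585 -0.185  0.223]
 [ 0.573 -0.185  0.219]
 [ 0.561 -0.185  0.218]
 [ 0.552 -0.198  0.21 ]
 [ 0.543 -0.195  0.211]
 [ 0.532 -0.193  0.223]
 [ 0.518 -0.196  0.239]]
scene handle 120 [0.585 0.256 0.156] [ 0.538 -0.841 -0.059] -0.07651041311338763 0.054200222115112225 mid [0.579 0.265 0.157]
scene hook 387
[[ 0.653 -0.171  0.223]
 [ 0.65  -0.169  0.231]
 [ 0.645 -0.185  0.212]
 [ 0.641 -0.174  0.23 ]
 [ 0.638 -0.16   0.229]
 [ 0.633 -0.182  0.23 ]
 [ 0.627 -0.177  0.231]
 [ 0.613 -0.183  0.222]
 [ 0.599 -0.179  0.221]
 [ 0.583 -0.19   0.223]
 [ 0.566 -0.192  0.22 ]
 [ 0.553 -0.188  0.211]
 [ 0.544 -0.192  0.214]
 [ 0.533 -0.2    0.219]
 [ 0.526 -0.2    0.246]]
```

```bash
cat > to.py <<'E'
# to.py x y z yaw_deg : remaining shift (tool axes) and turn about tool z; yaw = world angle of tool y (mod 180)
import sys; from h import *; from scipy.spatial.transform import Rotation as Ro
x,y,z,yaw=map(float,sys.argv[1:5]); o=get_obs(); q=o["ee_rot"]; M=Ro.from_quat([q[1],q[2],q[3],q[0]]).as_matrix()
d=np.array([x,y,z])-o["tcp_pos"]; cur=np.degrees(np.arctan2(M[1,1],M[0,1])); w=(yaw-cur+90)%180-90
print("t",round(o["time"],2),"tcp",np.round(o["tcp_pos"],4),"yaw",round(cur,1),"joints",np.round(o["joints"],2),"F",np.round(o["ft_force"],1))
print("shift tool",np.round(M.T@d,4),"turn tool z",round(np.radians(-w),3),"tilt",np.round(M[:,2],3))
E
python3 -m creep '[[-0.036,-0.042,-0.012,0,0,0],[-0.036,-0.042,-0.012,0,0,0],[-0.036,-0.042,-0.012,0,0,0],[-0.036,-0.042,-0.012,0,0,0],[-0.036,-0.042,-0.012,0,0,0],[-0.036,-0.042,-0.012,0,0,0],[-0.036,-0.042,-0.012,0,0,0],[-0.036,-0.042,-0.012,0,0,0],[-0.036,-0.042,0,0,0,0],[-0.036,-0.042,0,0,0,0]]' 0.06 40
python3 to.py 0.59 -0.182 0.30 103.3
```

```text
time: 2.55
tcp_pos: [0.4092, 0.1651, 0.3003]
ee_rot: [0.0, 0.114, 0.993, 0.001]
ft_force: [1.1, 0.3, 0.5]
gripper_width: 0.0599
grip_force: 0.0
t 2.55 tcp [0.4092 0.1651 0.3003] yaw 76.9 joints [-0.89 -0.03  0.36  1.97  0.01  1.19  0.81] F [1.1 0.3 0.5]
shift tool [-2.548e-01 -2.970e-01  1.000e-04] turn tool z -0.461 tilt [ 0.001  0.001 -1.   ]
```

```bash
python3 -m creep '[[-0.037,-0.043,0,0,0,0],[-0.037,-0.043,0,0,0,0],[-0.037,-0.043,0,0,0,0],[-0.037,-0.043,0,0,0,0],[-0.037,-0.043,0,0,0,0],[-0.037,-0.043,0,0,0,0],[-0.033,-0.039,0,0,0,0],[0,0,0,0,0,-0.154],[0,0,0,0,0,-0.154],[0,0,0,0,0,-0.153]]'
python3 to.py 0.59 -0.182 0.30 103.3
python3 - <<'E'
from h import *
for n in("scene","top"):
    p,d=capture(n);np.savez(f"{n}1.npz",p=p,d=d)
    for t in("hook_grip","hook_tip"): print(n,t,[(np.round(r["at"],1).tolist(),round(r["confidence"],2)) for r in pinpoint(n,t)][:3])
E
```

```text
time: 3.8
tcp_pos: [0.5895, -0.1805, 0.2996]
ee_rot: [-0.0, -0.118, 0.993, 0.0]
ft_force: [0.3, -0.9, -0.1]
gripper_width: 0.0601
grip_force: 0.0
t 3.8 tcp [ 0.5895 -0.1805  0.2996] yaw 103.6 joints [-0.26  0.34  0.61  1.61 -0.2   1.25  2.19] F [ 0.3 -0.9 -0.1]
shift tool [-0.0002 -0.0016 -0.0004] turn tool z 0.005 tilt [-0.  0. -1.]
scene hook_grip [([291.1, 237.0], 0.58)]
scene hook_tip [([257.0, 225.9], 0.78)]
top hook_grip []
top hook_tip []
```

```bash
python3 -m creep '[[0,-0.0015,0.03,0,0,0],[0,0,0.03,0,0,0],[0,0,0.02,0,0,0],[0,0,0,0,0,0]]'
python3 -m creep '[[0,0,0,0,0,0],[0,0,0,0,0,0],[0,0,0,0,0,0],[0,0,0,0,0,0],[0,0,0,0,0,0],[0,0,0,0,0,0]]' 0 40
python3 to.py 0.59 -0.182 0.22 103.3
```

```text
time: 4.6
tcp_pos: [0.5888, -0.1813, 0.2184]
ee_rot: [-0.002, -0.115, 0.993, 0.0]
ft_force: [0.4, 0.6, -0.1]
gripper_width: 0.06
grip_force: 0.0
time: 5.35
tcp_pos: [0.5898, -0.1818, 0.2198]
ee_rot: [0.0, -0.116, 0.993, 0.0]
ft_force: [1.2, -0.2, -0.3]
gripper_width: 0.0034
grip_force: 0.0
t 5.35 tcp [ 0.5898 -0.1818  0.2198] yaw 103.3 joints [-0.23  0.41  0.58  1.71 -0.25  1.09  2.23] F [ 1.2 -0.2 -0.3]
shift tool [-0.0002 -0.0002 -0.0002] turn tool z 0.0 tilt [ 0.  0. -1.]
```

The opening is 3.4 mm on a 10 mm bar, so the pinch missed. I'll look before doing anything else.

Run:
```python
from h import *
o=get_obs();print(o["gripper_width"],o["grip_force"])
ims=[]
for n,c in(("scene",(225,195)),("top",(330,145))):
    p,d=capture(n);np.savez(f"{n}2.npz",p=p,d=d)
    im=cv2.resize(p[c[1]:c[1]+100,c[0]:c[0]+100],(400,400),interpolation=2);ims.append(im)
    print(n,proj(n,o["tcp_pos"]),[(np.round(r["at"],1).tolist(),round(r["confidence"],2)) for r in pinpoint(n,"hook_tip")][:3])
cv2.imwrite("pics/c2.png",np.hstack(ims)[:,:,::-1])
```

```text
0.003400789281151219 0.0
scene [286.4026218  237.42278942] []
top [382.6786573  195.77854768] []
```

View pics/c2.png

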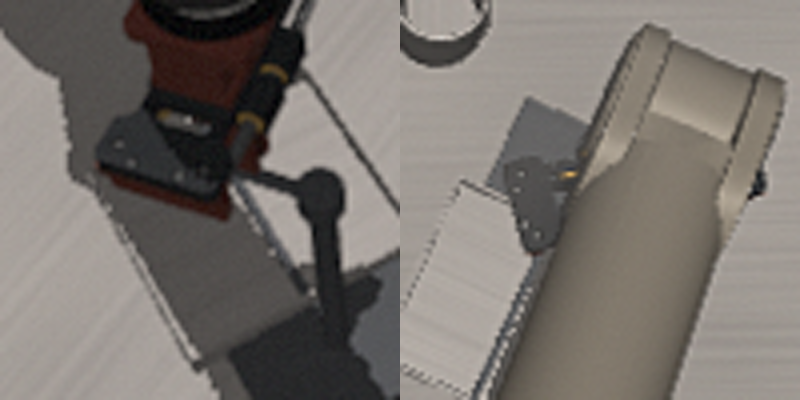

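The TCP projects onto the bar in both views: scene (286,237), top (383,196). The fingers may still be closing, so I'll wait a few rows and read again.

```bash
python3 -m creep '[[0,0,0,0,0,0],[0,0,0,0,0,0],[0,0,0,0,0,0],[0,0,0,0,0,0]]' 0 40
python3 - <<'E'
from h import *
o=get_obs();print(o["torque"],o["ft_force"])
z=np.load("scene2.npz");t=np.load("scene1.npz")
E
```

```text
time: 6.05
tcp_pos: [0.5898, -0.1818, 0.2197]
ee_rot: [-0.0, -0.116, 0.993, 0.0]
ft_force: [0.0, -0.1, -0.7]
gripper_width: 0.0004
grip_force: 0.0
[ 0.07474066  0.01528014 -0.00770693] [ 0.03310489 -0.06060152 -0.72217852]
```

Run:
```python
from h import *
from scipy.spatial.transform import Rotation as Ro
o=get_obs();q=o["ee_rot"];M=Ro.from_quat([q[1],q[2],q[3],q[0]]).as_matrix();T=o["tcp_pos"]
s=6;ims=[]
for n,c in(("scene",(240,185)),("top",(340,145))):
    p,d=capture(n);im=cv2.resize(p[c[1]:c[1]+90,c[0]:c[0]+66],None,fx=s,fy=s,interpolation=2)
    def P(l): return tuple(int(v) for v in (proj(n,T+M@np.array(l))-c+.5)*s)
    B=[P((x,y,-.061)) for x,y in((.0375,.089),(-.0375,.089),(-.0375,-.089),(.0375,-.089))]
    cv2.polylines(im,[np.array(B)],True,(0,255,0),1)
    cv2.line(im,P((0,0,-.061)),P((0,0,.019)),(255,255,0),1)
    cv2.circle(im,P((0,0,0)),4,(255,0,255),1); ims.append(im)
cv2.imwrite("pics/c3.png",np.hstack(ims)[:,:,::-1])
K,R,t=cam("scene");print("scene cam at",-R.T@t)
```

```text
scene cam at [ 0.91122226 -0.50012164  0.98981503]
```

View pics/c3.png

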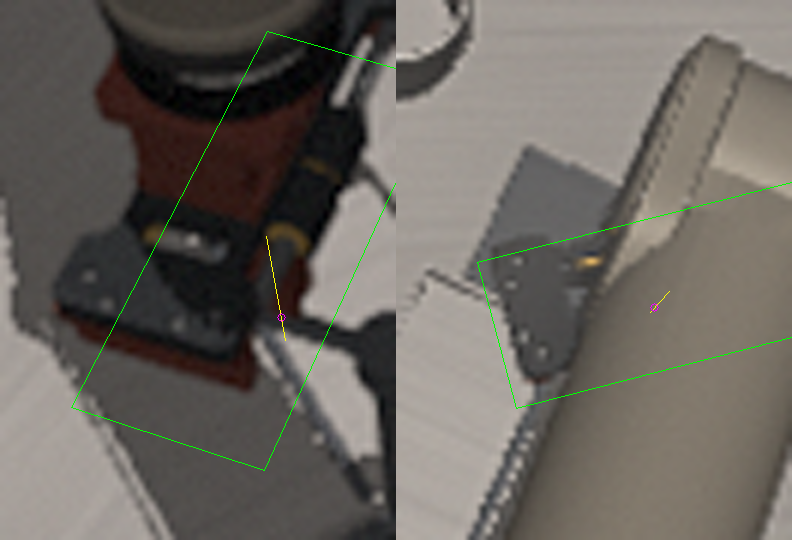

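Predicted and actual body outlines differ by roughly 70 mm of height. The fingers end near scene (284,237), where the bar begins. Depth should tell where the fingers really are.

Run:
```python
from h import *
np.set_printoptions(precision=0,suppress=True,linewidth=220)
o=get_obs();T=o["tcp_pos"]
p,d=capture("scene")
K,R,t=cam("scene")
print("cols",range(276,302,2))
for v in range(218,246,2):
    row=[]
    for u in range(276,302,2):
        P=deep("scene",(u,v),d); r=(P-T)*1000; row.append("%4d,%4d,%4d"%tuple(r))
    print(v," | ".join(row))
```

```text
cols range(276, 302, 2)
218   19, -37, 150 |   24, -37, 154 |   27, -35, 154 |   29, -30, 150 |   31, -27, 147 |   29, -20, 137 |   26, -11, 122 |   30,  -9, 122 |   33,  -6, 121 |   36,  -4, 122 |   34,   3, 109 | -100, 165,-215 |  -94, 168,-213
220   17, -37, 142 |   22, -36, 144 |   27, -35, 147 |   32, -35, 150 |   31, -29, 142 |   30, -22, 132 |   29, -15, 122 |   32, -12, 122 |   35, -10, 120 |   37,  -5, 116 |   36,   1, 105 |  -97, 160,-217 |  -92, 164,-219
222   20, -41, 141 |   23, -38, 140 |   26, -36, 140 |   30, -34, 142 |   32, -30, 138 |   27, -20, 120 |   32, -19, 122 |   35, -16, 121 |   38, -14, 121 |   38,  -7, 111 |  -98, 151,-218 |  -93, 155,-219 |  -86, 156,-215
224   21, -43, 137 |   26, -42, 140 |   30, -40, 141 |   32, -37, 140 |   34, -33, 135 |   28, -22, 116 |   33, -21, 119 |   37, -19, 119 |   39, -16, 116 |   37,  -8, 104 |  -93, 144,-215 |  -88, 147,-216 |  -83, 151,-217
226 -138, 102,-209 |   29, -46, 141 |   32, -44, 141 |   35, -41, 139 |   21, -21, 100 |   32, -26, 116 |   35, -24, 117 |   37, -21, 114 |   40, -18, 112 |  -93, 133,-213 |  -88, 137,
[... 1345 characters left out ...]
 -58, 106,-215 |  -53, 109,-215
240   45, -73, 141 |   48, -72, 142 |   51, -69, 140 |   44, -57, 115 |  -87,  75,-208 |    2,  -5,  -1 |    7,  -3,   0 |   14,  -4,   7 |   16,   0,   3 |   21,   1,   5 |   25,   3,   6 |   28,   7,   3 |   35,   7,   9
242   47, -77, 141 |   51, -75, 142 |   52, -70, 135 |   50, -64, 124 |  -84,  70,-210 |  -78,  72,-207 |  -75,  78,-213 |  -71,  82,-216 |   17,  -1,  -3 |   24,  -2,   4 |   28,   0,   5 |   31,   3,   3 |   38,   3,   9
244   49, -79, 138 |   52, -77, 138 |   52, -72, 129 |   51, -66, 120 |  -82,  66,-215 |  -74,  67,-209 |  -67,  68,-204 |  -68,  77,-219 |  -63,  81,-218 |  -58,  84,-218 |  -51,  85,-214 |   32,   1,  -3 |   42,  -2,  12
```

Depth shows the bar passing through the reported TCP (about z 0.22). The lowest finger points are 20–24 mm above that, where they should be 19 mm below. So the real fingertips stand about 40 mm higher than reported, and the jaws closed just above the bar. I'll open, go 39 mm lower and close again, watching the opening.

```bash
python3 -m creep '[[0,0,0,0,0,0],[0,0,0,0,0,0],[0,0,0,0,0,0],[0,0,0,0,0,0],[0,0,0.013,0,0,0],[0,0,0.013,0,0,0],[0,0,0.013,0,0,0],[0,0,0,0,0,0]]' 0.06 40
python3 -m creep '[[0,0,0,0,0,0],[0,0,0,0,0,0],[0,0,0,0,0,0],[0,0,0,0,0,0],[0,0,0,0,0,0],[0,0,0,0,0,0]]' 0 40
```

```text
time: 7.2
tcp_pos: [0.5888, -0.1815, 0.1791]
ee_rot: [-0.001, -0.116, 0.993, 0.0]
ft_force: [0.1, -0.0, 0.1]
gripper_width: 0.06
grip_force: 0.0
time: 7.95
tcp_pos: [0.5899, -0.1822, 0.1808]
ee_rot: [0.0, -0.116, 0.993, -0.0]
ft_force: [0.4, -0.4, 0.4]
gripper_width: 0.0092
grip_force: 40.0
```

Gripped: 9.2 mm opening at 40 N. Now I swing about the post, −0.686 rad (tool z +).

```bash
python3 -m creep '[[-0.0001,0.00315,0,0,0,0.0686],[-0.0001,0.00315,0,0,0,0.0686],[-0.0001,0.00315,0,0,0,0.0686],[-0.0001,0.00315,0,0,0,0.0686],[-0.0001,0.00315,0,0,0,0.0686],[-0.0001,0.00315,0,0,0,0.0686],[-0.0001,0.00315,0,0,0,0.0686],[-0.0001,0.00315,0,0,0,0.0686],[-0.0001,0.00315,0,0,0,0.0686],[-0.0001,0.00315,0,0,0,0.0686]]'
python3 -m creep '[[0,0,0,0,0,0],[0,0,0,0,0,0],[0,0,0,0,0,0]]'
python3 to.py 0.5937 -0.1508 0.18 64
```

```text
time: 9.2
tcp_pos: [0.5936, -0.152, 0.1808]
ee_rot: [0.001, 0.226, 0.974, -0.001]
ft_force: [2.3, -3.7, -2.6]
gripper_width: 0.0089
grip_force: 40.0
time: 9.57
tcp_pos: [0.5938, -0.1516, 0.1809]
ee_rot: [0.001, 0.225, 0.974, -0.0]
ft_force: [4.6, -3.3, -3.0]
gripper_width: 0.0089
grip_force: 40.0
t 9.57 tcp [ 0.5938 -0.1516  0.1809] yaw 64.0 joints [-0.39  0.48  0.73  1.77 -0.37  1.03  1.6 ] F [ 4.6 -3.3 -3. ]
shift tool [0.0004 0.0007 0.0009] turn tool z 0.001 tilt [ 0.002 -0.001 -1.   ]
```

```bash
python3 -m creep '[[0,0,0,0,0,0],[0,0,0,0,0,0],[0,0,0,0,0,0],[0,0,-0.03,0,0,0],[0,0,-0.05,0,0,0],[0,0,-0.05,0,0,0]]' 0.05 60
python3 to.py 0.596 0.237 0.31 31.8
```

```text
time: 10.32
tcp_pos: [0.5926, -0.1509, 0.312]
ee_rot: [-0.001, 0.225, 0.974, 0.0]
ft_force: [-0.2, 0.2, 1.0]
gripper_width: 0.0497
grip_force: 0.0
t 10.32 tcp [ 0.5926 -0.1509  0.312 ] yaw 64.0 joints [-0.44  0.36  0.8   1.61 -0.27  1.28  1.52] F [-0.2  0.2  1. ]
shift tool [0.1669 0.3502 0.0021] turn tool z 0.562 tilt [-0.001  0.    -1.   ]
```

```bash
python3 -m creep '[[0.0209,0.0438,0,0,0,0],[0.0209,0.0438,0,0,0,0],[0.0209,0.0438,0,0,0,0],[0.0209,0.0438,0,0,0,0],[0.0209,0.0438,0,0,0,0],[0.0209,0.0438,0,0,0,0],[0.0209,0.0438,0,0,0,0],[0.0209,0.0438,0,0,0,0]]'
python3 -m creep '[[0,0,0,0,0,0.14],[0,0,0,0,0,0.14],[0,0,0,0,0,0.14],[0,0,0,0,0,0.14],[0,0,0,0,0,0]]'
python3 to.py 0.596 0.237 0.31 31.8
python3 - <<'E'
from h import *
np.set_printoptions(precision=3,suppress=True)
for n in("scene","top"):
    p,d=capture(n);cv2.imwrite(f"pics/{n}3.png",p[:,:,::-1]);np.savez(f"{n}3.npz",p=p,d=d)
    for t in("rib_end","hook_tip","hook_seat","hook_grip","handle_left","handle_right","handle_mid"): print(n,t,[(np.round(r["at"],1).tolist(),round(r["confidence"],2)) for r in pinpoint(n,t)][:4])
    K,R,tt=cam(n);v,u=np.mgrid[100:320,200:430].reshape(2,-1)
    z=d[v,u];P=(R.T@(np.linalg.inv(K)@np.array([u,v,np.ones_like(u)])*z-tt[:,None])).T[z>0]
    c=np.array([.635,-.171]);r=P[:,:2]-c;rr=np.hypot(*r.T)
    m=(P[:,2]>.195)&(P[:,2]<.27)&(rr>.025)&(rr<.13);H=r[m];a=np.degrees(np.arctan2(H[:,1],H[:,0]))%360
    print(n,"hook pts",m.sum(),"angle",np.median(a),[np.median(a[(rr[m]>lo)&(rr[m]<lo+.03)]) for lo in(.03,.06,.09)])
    m=(P[:,2]<.26)&(P[:,2]>.22)&(rr<.014);print("post",(P[m].min(0)+P[m].max(0))/2,P[m].mean(0))
    m=(P[:,2]>.01)&(P[:,2]<.05)&(rr>.222)&(rr<.24);H=r[m];print("rib end",np.degrees(np.arctan2(H[:,1],H[:,0])).round(1) if len(H)<30 else len(H))
E
```

```text
time: 11.32
tcp_pos: [0.596, 0.2387, 0.3108]
ee_rot: [-0.0, 0.225, 0.974, 0.0]
ft_force: [0.4, 0.0, -0.3]
gripper_width: 0.05
grip_force: 0.0
time: 11.95
tcp_pos: [0.5962, 0.2372, 0.3106]
ee_rot: [-0.0, 0.485, 0.875, -0.0]
ft_force: [0.1, -0.7, -0.4]
gripper_width: 0.0505
grip_force: 0.0
t 11.95 tcp [0.5962 0.2372 0.3106] yaw 32.0 joints [-1.05  0.43  0.83  1.54 -0.33  1.31  0.37] F [ 0.1 -0.7 -0.4]
shift tool [-0.0001 -0.0003  0.0006] turn tool z 0.003 tilt [-0. -0. -1.]
scene rib_end []
scene hook_tip [([277.8, 202.5], 0.8), ([173.1, 322.4], 0.5)]
scene hook_seat [([287.3, 213.5], 0.82), ([268.1, 218.8], 0.38)]
scene hook_grip [([299.1, 228.4], 0.57)]
scene handle_left [([373.0, 82.1], 0.83), ([369.4, 131.8], 0.63)]
scene handle_right [([355.2, 92.6], 0.92), ([375.0, 149.0], 0.68), ([323.6, 116.7], 0.63)]
scene handle_mid [([366.1, 138.9], 0.94), ([365.1, 88.7], 0.77), ([313.7, 114.2], 0.68)]
scene hook pts 169 angle 154.55378744200746 [np.float64(155.3574261615472), np.float64(154.39858771132225), np.float64(154.34988483649605)]
post [ 0.635 -0.172  0.229] [ 0.636 -0.172  0.23 ]
rib end 95
top rib_end [([348.4, 248.0], 0.93)]
top hook_tip [([362.8, 211.3], 0.44)]
top hook_seat [([367.9, 207.8], 0.55), ([343.1, 249.1], 0.47)]
top hook_grip [([374.0, 197.4], 0.52), ([251.1, 208.0], 0.41)]
top handle_left [([245.7, 278.2], 0.75), ([236.2, 210.9], 0.74), ([360.2, 216.5], 0.68), ([163.9, 241.7], 0.64)]
top handle_right [([184.8, 254.9], 0.94), ([237.5, 253.9], 0.83), ([250.4, 200.0], 0.82)]
top handle_mid [([244.6, 206.1], 0.97), ([175.2, 245.4], 0.86), ([245.7, 267.8], 0.64), ([375.5, 195.3], 0.53)]
top hook pts 107 angle 153.9551812604742 [np.float64(153.70258315514099), np.float64(154.2058801801395), np.float64(153.72620871481394)]
post [ 0.635 -0.171  0.228] [ 0.635 -0.171  0.229]
rib end 65
```

The hook arm now reads 154.2° against about 154.3° for the rib, so it is aligned. The gripper stands over the right end of the handle. Its bar is at 0.155, so the reported z should be about 0.116.

```bash
python3 -m creep '[[0,0,0.04,0,0,0],[0,0,0.04,0,0,0],[0,0,0.04,0,0,0],[0,0,0.03,0,0,0],[0,0,0.025,0,0,0],[0,0,0.02,0,0,0],[0,0,0,0,0,0]]' 0.05 60
python3 -m creep '[[0,0,0,0,0,0],[0,0,0,0,0,0],[0,0,0,0,0,0],[0,0,0,0,0,0],[0,0,0,0,0,0],[0,0,0,0,0,0],[0,0,0,0,0,0]]' 0 60
python3 to.py 0.596 0.237 0.116 31.8
```

```text
time: 13.62
tcp_pos: [0.5956, 0.2369, 0.1144]
ee_rot: [-0.001, 0.485, 0.874, -0.001]
ft_force: [0.3, -0.0, 0.2]
gripper_width: 0.05
grip_force: 0.0
time: 14.5
tcp_pos: [0.5963, 0.237, 0.1159]
ee_rot: [-0.0, 0.485, 0.874, -0.0]
ft_force: [-2.6, -1.2, 4.8]
gripper_width: 0.0086
grip_force: 60.0
t 14.5 tcp [0.5963 0.237  0.1159] yaw 31.9 joints [-0.97  0.61  0.71  1.75 -0.47  0.96  0.49] F [-2.6 -1.2  4.8]
shift tool [ 0.0002 -0.0003 -0.0001] turn tool z 0.002 tilt [-0.  0. -1.]
```

Gripped (8.6 mm at 60 N). I'll lift gently 125 mm.

```bash
python3 -m creep '[[0,0,-0.005,0,0,0],[0,0,-0.01,0,0,0],[0,0,-0.015,0,0,0],[0,0,-0.02,0,0,0],[0,0,-0.02,0,0,0],[0,0,-0.02,0,0,0],[0,0,-0.02,0,0,0],[0,0,-0.015,0,0,0],[0,0,0,0,0,0],[0,0,0,0,0,0]]'
python3 - <<'E'
from h import *
np.set_printoptions(precision=3,suppress=True)
ims=[]
for n,c in(("scene",(320,70)),("top",(200,150))):
    p,d=capture(n);np.savez(f"{n}4.npz",p=p,d=d)
    ims.append(cv2.resize(p[c[1]:c[1]+100,c[0]:c[0]+100],(400,400),interpolation=2))
    print(n,{t:[(np.round(r["at"],1).tolist(),round(r["confidence"],2)) for r in pinpoint(n,t)][:4] for t in("handle_left","handle_right","handle_mid","basket")})
cv2.imwrite("pics/c4.png",np.hstack(ims)[:,:,::-1])
o=get_obs();print(o["torque"],o["tcp_pos"],o["ft_force"])
E
```

```text
time: 15.75
tcp_pos: [0.5959, 0.2371, 0.24]
ee_rot: [-0.0, 0.485, 0.874, -0.0]
ft_force: [-0.7, 0.3, -3.6]
gripper_width: 0.0086
grip_force: 60.0
scene {'handle_left': [([303.0, 114.7], 0.79)], 'handle_right': [([375.7, 116.7], 0.76), ([324.8, 115.7], 0.67), ([356.5, 92.2], 0.61)], 'handle_mid': [([364.6, 87.6], 0.93), ([313.4, 114.9], 0.73), ([372.9, 108.7], 0.71)], 'basket': [([315.4, 149.5], 0.81), ([359.8, 125.6], 0.74), ([369.4, 146.4], 0.6)]}
top {'handle_left': [([247.8, 277.7], 0.97), ([165.0, 238.2], 0.67)], 'handle_right': [([184.5, 250.9], 0.85), ([238.5, 260.4], 0.81), ([240.7, 196.0], 0.47)], 'handle_mid': [([244.9, 267.9], 0.86), ([234.6, 203.2], 0.73), ([176.1, 248.7], 0.62)], 'basket': [([250.9, 264.6], 0.85), ([191.2, 246.3], 0.81), ([244.3, 211.7], 0.64), ([234.2, 202.0], 0.35)]}
[-0.095 -0.088  0.017] [0.596 0.237 0.241] [ 0.605 -0.156 -3.82 ]
```

View pics/c4.png

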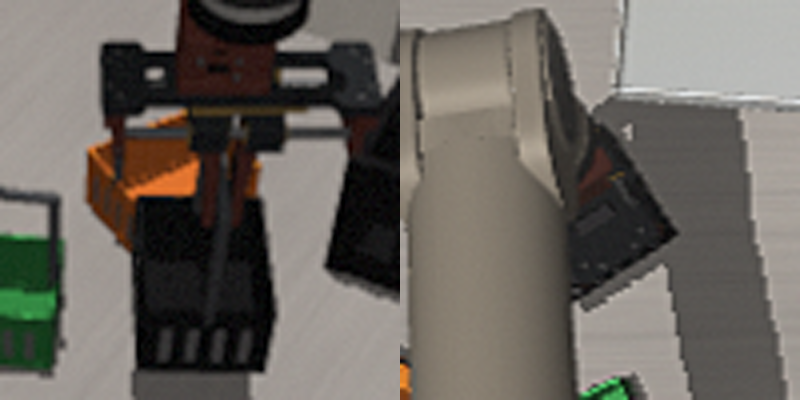

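The basket hangs level in the grip: in the scene crop its handle is between the fingers at about (375,117) full-frame. The moment matches 0.3 kg at 36 mm. Handle height is reported z + 0.039. I'll go clear of the green basket, then turn, then approach the hook from outside.

```bash
python3 -m creep '[[-0.008,-0.006,0.002,0,0,0],[-0.017,-0.0125,0.002,0,0,0],[-0.017,-0.0125,0.002,0,0,0],[-0.017,-0.0125,0.002,0,0,0],[-0.017,-0.0125,0,0,0,0],[-0.017,-0.0125,0,0,0,0],[-0.017,-0.0125,0,0,0,0],[-0.017,-0.0125,0,0,0,0],[-0.017,-0.0125,0,0,0,0],[-0.008,-0.006,0,0,0,0]]'
python3 -m creep '[[0,0,0,0,0,0.04],[0,0,0,0,0,0.12],[0,0,0,0,0,0.14],[0,0,0,0,0,0.14],[0,0,0,0,0,0.14],[0,0,0,0,0,0.14],[0,0,0,0,0,0.14],[0,0,0,0,0,0.11],[0,0,0,0,0,0.04],[0,0,0,0,0,0]]'
python3 to.py 0.4584 -0.1252 0.232 154.2
```

```text
time: 17.5
tcp_pos: [0.5816, 0.0468, 0.2329]
ee_rot: [0.0, 0.486, 0.874, -0.0]
ft_force: [0.8, 0.4, -4.0]
gripper_width: 0.0083
grip_force: 60.0
time: 18.75
tcp_pos: [0.5817, 0.0496, 0.2325]
ee_rot: [-0.0, 0.847, 0.531, -0.0]
ft_force: [0.0, 0.2, -4.0]
gripper_width: 0.0082
grip_force: 60.0
t 18.75 tcp [0.5817 0.0496 0.2325] yaw -25.9 joints [-0.98  0.49  1.1   1.79 -0.48  1.16 -0.18] F [ 0.   0.2 -4. ]
shift tool [-0.2111 -0.0348  0.0006] turn tool z -0.001 tilt [-0. -0. -1.]
```

```bash
python3 -m creep '[[-0.012,-0.002,0,0,0,0],[-0.0234,-0.0039,0,0,0,0],[-0.0234,-0.0039,0,0,0,0],[-0.0234,-0.0039,0,0,0,0],[-0.0234,-0.0039,0,0,0,0],[-0.0234,-0.0039,0,0,0,0],[-0.0234,-0.0039,0,0,0,0],[-0.0234,-0.0039,0,0,0,0],[-0.0234,-0.0039,0,0,0,0],[-0.012,-0.002,0,0,0,0]]'
python3 -m creep '[[0,0,0,0,0,0],[0,0,0,0,0,0],[0,0,0,0,0,0],[0,0,0,0,0,0]]'
python3 to.py 0.4584 -0.1252 0.232 154.2
python3 - <<'E'
from h import *
np.set_printoptions(precision=3,suppress=True)
ims=[]
for n,c in(("scene",(220,130)),("top",(300,150))):
    p,d=capture(n);np.savez(f"{n}5.npz",p=p,d=d)
    ims.append(cv2.resize(p[c[1]:c[1]+120,c[0]:c[0]+100],(400,480),interpolation=2))
    print(n,{t:[(np.round(r["at"],1).tolist(),round(r["confidence"],2)) for r in pinpoint(n,t)][:4] for t in("handle_left","handle_right","handle_mid","hook_tip","hook_seat")})
cv2.imwrite("pics/c5.png",np.hstack(ims)[:,:,::-1])
print("expect mid",proj("scene",(.473,-.093,.277)),proj("top",(.473,-.093,.277)))
E
```

```text
time: 20.0
tcp_pos: [0.4565, -0.1271, 0.2328]
ee_rot: [-0.0, 0.848, 0.53, 0.0]
ft_force: [-0.8, -0.0, -3.5]
gripper_width: 0.0087
grip_force: 60.0
time: 20.5
tcp_pos: [0.4579, -0.1252, 0.2327]
ee_rot: [0.0, 0.848, 0.531, -0.0]
ft_force: [-0.7, 0.0, -3.8]
gripper_width: 0.0087
grip_force: 60.0
t 20.5 tcp [ 0.4579 -0.1252  0.2327] yaw -25.9 joints [-0.95  0.24  1.29  2.03 -0.27  1.05  0.01] F [-0.7  0.  -3.8]
shift tool [0.0002 0.0004 0.0007] turn tool z -0.002 tilt [-0. -0. -1.]
scene {'handle_left': [([280.0, 172.4], 0.92), ([303.0, 115.7], 0.82), ([373.0, 84.0], 0.79), ([260.6, 182.9], 0.37)], 'handle_right': [([356.8, 91.4], 0.97), ([328.4, 114.5], 0.79), ([255.7, 183.8], 0.66)], 'handle_mid': [([313.6, 115.7], 0.97), ([269.8, 175.4], 0.7), ([364.3, 89.9], 0.6)], 'hook_tip': [([279.5, 201.8], 0.85), ([277.6, 211.1], 0.31)], 'hook_seat': [([286.5, 215.8], 0.62), ([402.5, 224.2], 0.32)]}
top {'handle_left': [([348.3, 227.5], 0.98), ([165.3, 241.1], 0.8), ([249.4, 279.4], 0.79)], 'handle_right': [([238.8, 257.9], 0.69), ([367.8, 236.7], 0.61), ([182.8, 253.3], 0.59)], 'handle_mid': [([176.8, 248.3], 0.76), ([242.3, 268.2], 0.58), ([356.0, 232.7], 0.56)], 'hook_tip': [([363.3, 212.8], 0.64)], 'hook_seat': [([356.7, 233.3], 0.57), ([368.5, 206.8], 0.53)]}
expect mid [267.506 177.49 ] [356.338 232.794]
```

View pics/c5.png

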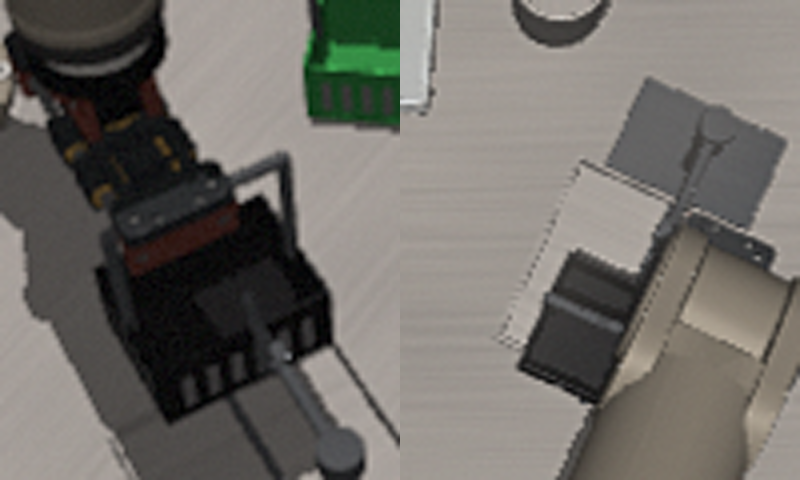

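The basket hangs outside the hook, level, with the kink in line with the arm. handle_mid at top (356,233) and scene (270,175) matches the prediction within 3 px. Moving 90 mm inward, then lowering.

```bash
python3 -m creep '[[0,0.005,0,0,0,0],[0,0.01,0,0,0,0],[0,0.0115,0,0,0,0],[0,0.0115,0,0,0,0],[0,0.0115,0,0,0,0],[0,0.0115,0,0,0,0],[0,0.0115,0,0,0,0],[0,0.01,0,0,0,0],[0,0.0075,0,0,0,0],[0,0,0,0,0,0]]'
python3 -m creep '[[0,0,0,0,0,0],[0,0,0,0,0,0],[0,0,0.01,0,0,0],[0,0,0.01,0,0,0],[0,0,0.01,0,0,0],[0,0,0.01,0,0,0],[0,0,0,0,0,0]]'
python3 to.py 0.5394 -0.1644 0.173 154.2
python3 - <<'E'
from h import *
for n in("scene","top"):
    capture(n); print(n,{t:[(np.round(r["at"],1).tolist(),round(r["confidence"],2)) for r in pinpoint(n,t)][:3] for t in("handle_mid","hook_tip","hook_seat")})
    print("expect mid",proj(n,(.554,-.1323,.238)))
E
```

```text
time: 22.35
tcp_pos: [0.5389, -0.1653, 0.2327]
ee_rot: [0.0, 0.848, 0.53, -0.0]
ft_force: [-0.6, 2.0, -4.1]
gripper_width: 0.0085
grip_force: 60.0
time: 23.22
tcp_pos: [0.5379, -0.1648, 0.1918]
ee_rot: [-0.001, 0.848, 0.53, -0.001]
ft_force: [0.9, 0.7, -2.9]
gripper_width: 0.0087
grip_force: 60.0
t 23.23 tcp [ 0.5379 -0.1648  0.1918] yaw -26.0 joints [-0.59  0.48  1.06  1.89 -0.48  1.06  0.21] F [ 0.9  0.7 -2.9]
shift tool [0.0011 0.0012 0.0188] turn tool z -0.003 tilt [-0.002  0.    -1.   ]
scene {'handle_mid': [([283.9, 212.2], 0.92), ([363.9, 88.2], 0.92), ([315.5, 114.2], 0.86)], 'hook_tip': [], 'hook_seat': []}
expect mid [285.89771562 211.91364971]
top {'handle_mid': [([245.6, 270.2], 0.93), ([369.9, 208.1], 0.9), ([176.2, 245.4], 0.72)], 'hook_tip': [([282.7, 156.8], 0.52)], 'hook_seat': []}
expect mid [367.64563682 206.82243132]
```

```bash
python3 -m creep '[[0,0.001,0.005,0,0,0],[0,0,0.005,0,0,0],[0,0,0.003,0,0,0],[0,0,0.002,0,0,0],[0,0,0,0,0,0],[0,0,0,0,0,0]]'
python3 -m creep '[[0,0,0.0015,0,0,0],[0,0,0.0015,0,0,0],[0,0,0,0,0,0],[0,0,0,0,0,0]]'
```

```text
time: 24.38
tcp_pos: [0.5395, -0.1655, 0.1779]
ee_rot: [0.0, 0.848, 0.53, 0.0]
ft_force: [-0.0, 0.0, -3.7]
gripper_width: 0.0089
grip_force: 60.0
time: 24.88
tcp_pos: [0.5394, -0.1655, 0.1747]
ee_rot: [-0.0, 0.848, 0.53, -0.0]
ft_force: [0.4, -0.2, -3.6]
gripper_width: 0.0086
grip_force: 60.0
```

```bash
python3 -m creep '[[0,0,0.001,0,0,0],[0,0,0.001,0,0,0],[0,0,0,0,0,0],[0,0,0,0,0,0]]'
python3 -m creep '[[0,0,0.001,0,0,0],[0,0,0.001,0,0,0],[0,0,0,0,0,0],[0,0,0,0,0,0]]'
```

```text
time: 25.38
tcp_pos: [0.5395, -0.1654, 0.1729]
ee_rot: [0.0, 0.848, 0.53, 0.0]
ft_force: [0.3, 0.9, -1.9]
gripper_width: 0.0088
grip_force: 60.0
time: 25.88
tcp_pos: [0.5399, -0.1656, 0.1715]
ee_rot: [0.0, 0.848, 0.53, 0.001]
ft_force: [-2.1, 1.2, 6.4]
gripper_width: 0.0087
grip_force: 60.0
```

Contact at reported z 0.173, as predicted: the handle is seated. I'll relieve slightly, open and rise.

```bash
python3 -m creep '[[0,0,-0.001,0,0,0],[0,0,0,0,0,0],[0,0,0,0,0,0]]'
python3 -m creep '[[0,0,0,0,0,0],[0,0,0,0,0,0],[0,0,0,0,0,0],[0,0,0,0,0,0],[0,0,0,0,0,0]]' 0.05
python3 -m creep '[[0,0,-0.01,0,0,0],[0,0,-0.02,0,0,0],[0,0,-0.03,0,0,0],[0,0,-0.04,0,0,0],[0,0,-0.04,0,0,0],[0,0,-0.04,0,0,0],[-0.05,-0.03,0,0,0,0],[-0.05,-0.03,0,0,0,0],[-0.05,-0.03,0,0,0,0],[0,0,0,0,0,0]]'
python3 - <<'E'
from h import *
np.set_printoptions(precision=3,suppress=True)
ims=[];Q={}
for n,c in(("scene",(230,170)),("top",(310,150))):
    p,d=capture(n);np.savez(f"{n}6.npz",p=p,d=d)
    ims.append(cv2.resize(p[c[1]:c[1]+120,c[0]:c[0]+100],(400,480),interpolation=2))
    Q[n]=[(np.round(r["at"],1).tolist(),round(r["confidence"],2)) for r in pinpoint(n,"handle_mid")][:4]
    print(n,Q[n],"expect mid",proj(n,(.554,-.1323,.218)))
cv2.imwrite("pics/c6.png",np.hstack(ims)[:,:,::-1])
E
```

```text
time: 26.25
tcp_pos: [0.5397, -0.1655, 0.172]
ee_rot: [0.0, 0.848, 0.53, 0.0]
ft_force: [-1.2, 0.3, 3.2]
gripper_width: 0.0085
grip_force: 60.0
time: 26.88
tcp_pos: [0.5395, -0.1654, 0.1717]
ee_rot: [0.0, 0.848, 0.53, -0.0]
ft_force: [1.2, 0.6, 0.8]
gripper_width: 0.0497
grip_force: 0.0
time: 28.12
tcp_pos: [0.3912, -0.264, 0.3529]
ee_rot: [-0.003, 0.85, 0.527, 0.007]
ft_force: [0.3, 0.8, 0.3]
gripper_width: 0.05
grip_force: 0.0
scene [([313.7, 115.4], 0.92), ([287.1, 216.1], 0.72), ([365.2, 85.9], 0.55)] expect mid [286.648 216.381]
top [([172.4, 248.0], 0.95), ([246.0, 266.5], 0.68), ([368.6, 208.4], 0.55)] expect mid [367.083 207.533]
```

View pics/c6.png

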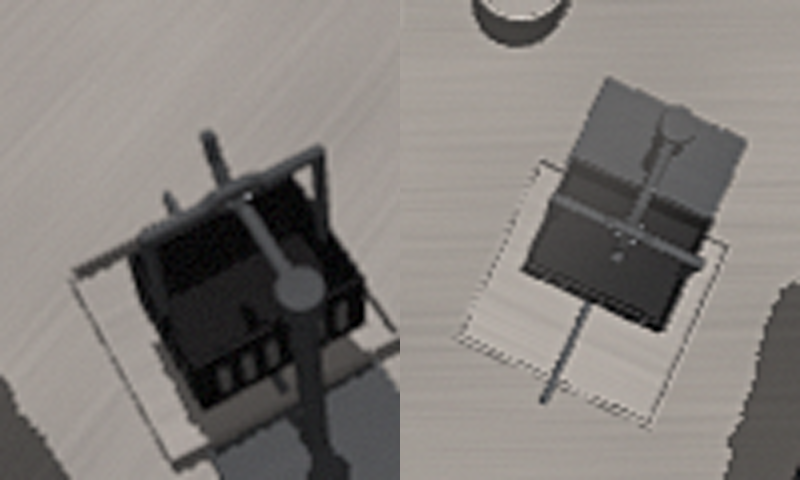

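The basket hangs level in the hook's dip, its handle across the arm. The middle shows at scene (287,216) and top (368,208), as expected for the seat. I'll wait 6 s for the sway to die, check, and hand in.

```bash
for i in 1 2 3 4 5; do python3 -m creep '[[0,0,0,0,0,0],[0,0,0,0,0,0],[0,0,0,0,0,0],[0,0,0,0,0,0],[0,0,0,0,0,0],[0,0,0,0,0,0],[0,0,0,0,0,0],[0,0,0,0,0,0],[0,0,0,0,0,0],[0,0,0,0,0,0]]' | head -1; done
python3 - <<'E'
from h import *
p,d=capture("scene");q,e=capture("scene")
print("frame diff",np.abs(p.astype(int)-q)[170:290,230:330].mean(),"vs earlier",np.abs(p.astype(int)-np.load("scene6.npz")["p"])[170:290,230:330].mean())
print([(np.round(r["at"],1).tolist(),round(r["confidence"],2)) for r in pinpoint("scene","handle_mid")][:3])
print(job_done())
E
```

```text
time: 29.58
time: 30.82
time: 32.08
time: 33.33
time: 34.58
frame diff 1.5865833333333332 vs earlier 2.4662777777777776
[([315.3, 115.4], 0.97), ([365.5, 88.5], 0.87), ([284.7, 215.2], 0.75)]
the job is handed in; nothing more can be done
None
```

The hook arm points along the rib, the black basket hangs level in the hook's dip by the middle of its handle, and the job was handed in at about 35 s; no verdict was returned.

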